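# Hold in the sieve shaker's recessed reset button

## Robot

A 7-joint arm with a two-finger parallel gripper is mounted at the origin on a cart in front of the work surface, level with it; the furniture and walls round the work are solid. World frame = base frame: x ahead of the robot, y to its left, z up, the work surface at z = 0. Lengths are in m, angles in rad, forces in N, time in s.
With the tool pointing down it reaches from about 0.425 to 0.925 m from the base axis. Payload 6.8 kg.
Tool frame: the origin (TCP) lies between the finger pads; the fingertips stand 17 mm ahead of it and the grasp point (between the pads) lies 2 mm behind it; z points along the fingers, y is the direction in which the jaws open and shut (so a half turn about z gives the same grasp; the last joint's range is limited). The gripper opens to 85 mm and grips with 20 to 120 N. Pads are 22 mm wide; open, the fingers measure 114 mm over their backs; the gripper's body (76 mm by 85 mm) begins 54 mm behind the grasp point. The pads swing forward as they close: fully open they stand 13 mm farther back than shut.
Start: joints at [1.126, 0.477, 0.022, 1.555, -0.011, 1.109, -0.083], TCP at [0.223, -0.637, 0.211] pointing down, gripper open.
Joint ranges: [-2.96, 2.96], [-0.34, 2.1], [-1.41, 1.46], [0.24, 2.44], [-1.37, 4.51], [0.17, 1.92], [-2.96, 2.96]. Speed limits (rad/s): [2.39, 2.39, 3.14, 3.14, 3.14, 3.14, 3.14].

## Interface

Orientations are given as a unit quaternion [w, x, y, z].
In Python, from station import bot gives the robot as it stands. The module is installed in compiled form; this text tells all that it offers.
- The arm moves only by the tool carry_out, never from a script. Its argument "moves" is a list of rows, each a list of 3 entries, a list of its own where there are three numbers: the turn, a rotation vector about the tool's x, y, z in degrees, then the shift along the tool's x, y, z in cm, then the finger opening in cm, from 0 to 8.54. A call has 1 to 5 rows; each row is the pose to reach, as a shift and turn from the pose commanded when the call began, along the tool's axes at that moment; what a row does not reach only later rows make up. A row lasts 1/8 s, in which the tool goes at most 62.5 mm and 10.7 degrees, less where a joint would pass 70% of its speed; a pose out of reach is approached as far as the arm can. A call with a gripper value outside its range is refused whole. The fingers move at their own pace and stop on an object; "newtons" is the grip in N (left out, the last holds). Time passes only in rows, so rows that repeat a pose let the fingers close. It gives the time, the measured TCP pose, the force and the opening at its end, in the units of the state.
- bot.get_obs(): the state, without advancing time (a new reading comes with each control period).
- bot.read_camera(name): name is "scene" or "top" or "wrist"; returns the picture (384x512x3 uint8, red, green, blue); there is no depth.
- bot.camera_info(name): a dict with "vertical_fov" (degrees; the focal length in pixels is half the picture's height over the tangent of half this angle, whatever the lens; pixels are square), "cx", "cy" (the principal point, pixels), "k1" (the pictures are not rectified: a ray, as slopes to the right and down, at radius r is drawn at 1 + k1 r^2 times it, then the intrinsics apply), "position" and "attitude" of the camera in the world. Camera axes: x right, y up, looking along -z (the intrinsics and any distortion apply to the point x, -y, -z); pixel columns grow to the right and rows downward; lengths in m; the calibration is good to about 2 mm. A picture is of the moment at which its call begins: read the wrist's pose just before it. camera_info takes no time and is no camera call; for the wrist camera it gives the pose at the moment of the call.
- bot.hand_in(): hands the job in, once; it reports no verdict.
Trained networks look in the newest picture that a camera, given by its name, has taken for a name from the list of things; names that differ only in an ending like _2 or _b are one class to them, and where a whole thing is asked for, a point or a joint stands for the part that bears it (a point fixed in the world has none). Each returns a list of dicts, best first, with "score" (0 to 1); they miss things now and then, are a little off and sometimes report something else, mostly with a low value. They report only what shows in the picture. A call takes as long as a camera call. They do not tell look-alikes from the thing itself.
- bot.silhouettes(label, camera): "region" (384x512 bool, what is visible of it) and "location" ([column, row] in pixels, amid what is visible of it).
The state is a dict: "t": time; "q": joint angles; "joint_vel": joint speeds; "joint_torque": joint torques, N m; "eef_pos": TCP position; "tool_rot": TCP orientation; "contact_force": force on the tool from outside, world axes, zero at the start; "torque": the same for the moment, N m; "gripper_width": opening from 0.0 (shut) to 1.0 (fully open).
Only numpy, scipy, OpenCV 4.12 (cv2) and the standard library are available. Lean on these libraries where they do the work, as an engineer would, in place of code of your own. Each camera call takes 0.05 s, during which the arm holds its last target. There are 200 camera calls.

## Task

The sieve shaker has tripped. Take the blue cover plate off the grey starter box and lean it at a slant against the metal rail of the black cover rest, and let go of it. Then take the screwdriver from the wooden block, reach its blade down through the orange-ringed hole of the box and push the orange reset button inside all the way down; finish while still gripping the screwdriver and holding the button down. Leave the white test button alone, and do not disturb the vial, tin and weight standing near.

Things in the scene. Friction and masses are not known exactly. Their poses are not given: they have to be found in the camera images.
- starter_box: Grey starter box, fixed, 90 (x) x 80 (y) x 55 mm high, left (+y) of the sieve shaker; origin at the centre of its underside, z up, front with two lamps towards -x. In its flat top are two vertical round holes, 15 mm across, on its y axis 18 mm either side of the centre. In each hole is a spring button of 12.8 mm diameter whose top lies 30 mm below the box's top.
- shaker_foot (a point): Centre of the underside of the fixed sieve shaker, an obstacle between the work and where an arm may start. Its base reaches 0.20 m to either side in x and 0.15 m in y, about 0.12 m high; its sieve stack and rods, 0.7 m tall, stand within 0.11 m in x and 0.14 m in y of this point. Keep the arm clear: draw it in when passing in front.
- reset_mouth (a point): Centre of the mouth of the orange-ringed hole, level with the box's top (55 mm above the table); the orange reset button is in it, 30 mm down. It lies at +18 mm on the box's y axis. Covered at the start.
- test_mouth (a point): Centre of the mouth of the white-ringed hole, at -18 mm on the box's y axis; the white test button in it must not be pressed.
- reset_button (a joint): Travel of the orange reset button, 0 (out) to 0.006 m (all the way down). It springs back: 2 N to start it, 5 N to hold it all the way down, so the screwdriver's own weight does not move it.
- test_button (a joint): Travel of the white test button, 0 (out) to 0.006 m; the same spring.
- cover: Blue cover plate, loose, 150 g, 110 (x) x 90 (y) x 5 mm, lying flat on the starter box at the start; origin at the centre of its underside, z out of its upper face. In the middle of the upper face stands a black grip tab, 36 (along x) x 10 (along y) mm, rising 30 mm above the face: pinch it across its 10 mm, upright or tilted along the tab.
- cover_tab (a point): Centre of the grip tab, 20 mm above the plate's underside; axes as the cover's.
- cover_rest: Cover rest, fixed, black base 110 x 110 x 8 mm; origin at the centre of its underside, z up. A lip along its -x edge, 8 mm thick (inner face at x = -45 mm), stands 10 mm above the base. A level metal rail of 10 mm diameter, 94 mm long, runs along y at x = +34.1 mm, its axis 39.4 mm above the table, on two posts. A cover with an edge on the base behind the lip and its underside on the rail slants at 25 degrees, facing up and to -x.
- tool_block: Wooden tool block, fixed, 50 x 50 x 108 mm on a 62 mm square foot; origin at the centre of its underside, z up. A vertical 11 mm square hole through its middle holds the screwdriver upright.
- handle_centre (a point): Centre of the screwdriver's handle. The screwdriver, loose, 60 g, stands upright in the block, blade down; the handle is wood, 95 mm long, and its lower end rests on the block's top. The handle measures 14 mm along the block's x and 18 mm along its y. The straight slim blade is in line with the handle.
- blade_tip (a point): Tip of the screwdriver's blade, 152.5 mm from the handle's centre on the tool's axis; the blade is at most 6 mm thick and 105 mm long below the handle.
- sample_vial: Bystander: glass sample vial with a red cap, 27 mm diameter, 70 mm high; origin under its centre.
- tin: Bystander: round aluminium tin, 50 mm diameter, 34 mm high; origin under its centre.
- weight: Bystander: calibration weight with a knob, 28 mm diameter, 38 mm high; origin under its centre.
Things that resemble listed ones, but are neither listed nor needed, are in the scene too. What is shaped like the part that bears handle_centre but red is not meant.

How it is judged:
On the way, in this order (a step that is already met when the one before it is completed fails the run):
1. the cover leans at a slant on the cover rest, let go of and at rest (angle between cover's own z axis and vertical between 0.25 and 1.3 rad and contact force between cover and cover_rest above 0.3 N and contact force between cover and the arm below 0.05 N and contact force between cover and the fingers below 0.05 N and contact force between cover and starter_box below 0.05 N and linear speed of cover below 0.03 m/s), for 0.3 s.
2. the screwdriver has been lifted clear of the tool block (height (world z) of blade_tip above 0.06 m and contact force between screwdriver and the fingers above 2 N and contact force between screwdriver and tool_block below 0.05 N), for 0.1 s.
At the end, for the whole second after the job is handed in: The gripped screwdriver's tip is in the orange-ringed hole (within 10 mm of its axis, below z = 30 mm) and keeps the reset button over 4.5 mm down with over 2 N; the cover rests on the cover rest, slanting 0.25 to 1.3 rad from level, still, touching neither robot nor starter box (all of step 1 and value of joint reset_button above 0.0045 m and contact force between screwdriver and reset_button above 2 N and contact force between screwdriver and the fingers above 2 N and horizontal distance between blade_tip and reset_mouth below 0.01 m and height (world z) of blade_tip below 0.03 m); the arm keeps its last pose, push and grip.
It fails at once if the white test button is pressed (value of joint test_button above 0.003 m).
It fails at once if the vial, tin or weight is moved or knocked over (distance of any of sample_vial, tin, weight from where it was at the start of the episode above 0.02 m or angle between any of sample_vial, tin, weight's own z axis and vertical above 0.5 rad).
It also fails if it takes over 62 s, if anything falls off the work surface, if the arm or the gripper's body presses on something with over 40 N, if the wrist force passes 120 N, or if a joint passes its speed limit or range.

## Working session

There is one attempt and no reset: what is moved stays moved. The work goes in short steps, Python scripts to look and compute and a tool call to move; the robot and the scene stay as the last step left them, time stands still between calls to the robot, and variables do not carry over. Pictures are saved under pics/ and viewed, about 8 in all and at most 12, crops included, and the job is handed in when it is done.

Besides the shell and the picture viewer there is one more tool, called after "Call:" as a command line: name --argument value ..., lists and objects as JSON in quotes. carry_out: Moves the arm, as the interface text tells. Its arguments: {"type":"object","properties":{"moves":{"type":"array"},"newtons":{"type":"number"}},"required":["moves"]}

```bash
mkdir -p pics
cat > h.py <<'E'
import numpy as np, cv2
from station import bot
from scipy.spatial.transform import Rotation as R
def rot(q): return R.from_quat([q[1],q[2],q[3],q[0]])
def K(i):
    f=192/np.tan(np.radians(i['vertical_fov'])/2); return f
def att(i):
    a=np.array(i['attitude'],float)
    return a if a.shape==(3,3) else rot(a).as_matrix()
def ray(i,px):
    f=K(i); d=np.array([(px[0]-i['cx'])/f,(px[1]-i['cy'])/f]); u=d.copy()
    for _ in range(20): u=d/(1+i['k1']*(u@u))
    return att(i)@np.array([u[0],-u[1],-1.])
def hit(i,px,z):
    d=ray(i,px); p=np.array(i['position']); return p+d*(z-p[2])/d[2]
def proj(i,P):
    c=att(i).T@(np.array(P)-np.array(i['position'])); u=np.array([c[0],-c[1]])/-c[2]
    u=u*(1+i['k1']*(u@u)); return u*K(i)+[i['cx'],i['cy']]
def snap(n,fn):
    i=bot.camera_info(n); im=bot.read_camera(n); cv2.imwrite('pics/'+fn,im[:,:,::-1]); return i,im
E
python3 - <<'E'
from h import *
print(bot.get_obs())
ims=[]
for n in('scene','top'):
    i,im=snap(n,n+'0.png'); print(n,i); ims.append(im)
    for l in ['starter_box','cover','cover_rest','tool_block','handle_centre','sample_vial','tin','weight','shaker_foot']:
        try:
            for s in bot.silhouettes(l,n)[:3]:
                r=s['region']; ys,xs=np.nonzero(r)
                print(l,round(s['score'],2),np.round(s['location'],1),r.sum(),xs.min(),xs.max(),ys.min(),ys.max(),'z0',hit(i,s['location'],0).round(3))
        except Exception as e: print(l,e)
cv2.imwrite('pics/both.png',cv2.resize(np.vstack(ims),None,fx=.78,fy=.78)[:,:,::-1])
E
```

```text
{'t': 0.0, 'q': array([ 1.12589165,  0.47780575,  0.02238043,  1.55644887, -0.01148927,
        1.10929858, -0.08310243]), 'joint_vel': array([-6.57703715e-04,  1.19649021e-03, -1.64521880e-03, -5.02744833e-05,
       -2.23805630e-03, -1.85607407e-03, -6.27331036e-05]), 'joint_torque': array([-6.35678080e-04, -5.96458375e+01,  1.60796173e+00, -2.81204921e+01,
        1.25232138e-02,  9.45267297e-03, -1.32331607e-05]), 'eef_pos': array([ 0.2228181 , -0.63649926,  0.21012385]), 'tool_rot': array([-8.85525215e-04,  9.85854412e-01,  1.67601430e-01, -2.34055511e-04]), 'contact_force': array([-0.36083867, -0.07740034,  0.29579602]), 'torque': array([-0.02293389,  0.02919025,  0.02995343]), 'gripper_width': 1.0008758120047474}
scene {'vertical_fov': 52.25485176288751, 'cx': 258.29471429009584, 'cy': 187.5182310565061, 'k1': 0.022744934945486177, 'position': array([0.1132553 , 0.46595807, 0.78353926]), 'attitude': array([-0.44647726, -0.16562222,  0.32222721,  0.81816683])}
starter_box 0.55 [274.1 283. ] 455 255 308 262 298 z0 [ 0.448  0.19  -0.   ]
cover 0.95 [284.3 263.1] 1862 252 314 236 
[... 1103 characters left out ...]
 -0.69671124])}
cover_rest 0.72 [176.  235.7] 1252 162 199 217 253 z0 [0.474 0.384 0.   ]
tool_block 0.72 [261.3 185.8] 449 250 271 170 195 z0 [0.635 0.126 0.   ]
handle_centre 0.69 [178.6 235.6] 1235 162 198 217 253 z0 [0.475 0.376 0.   ]
handle_centre 0.55 [229.9 179. ] 68 226 232 176 188 z0 [0.654 0.224 0.   ]
handle_centre 0.45 [229.5 160.8] 48 224 229 157 167 z0 [0.712 0.227 0.   ]
tin 0.77 [187.3 174.9] 231 178 194 166 182 z0 [0.664 0.357 0.   ]
tin 0.67 [164.5 172.6] 76 163 172 168 177 z0 [0.67  0.429 0.   ]
shaker_foot it knows: blade_tip, cover, cover_rest, cover_tab, handle_centre, reset_button, reset_mouth, sample_vial, starter_box, test_button, test_mouth, tin, tool_block, weight
```

View pics/both.png

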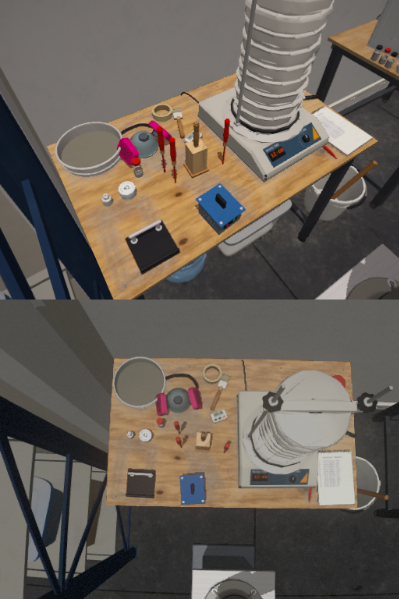

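Run:
```python
import cv2,numpy as np
a=cv2.imread('pics/scene0.png')[150:360,140:340]; b=cv2.imread('pics/top0.png')[140:270,130:330]
cv2.imwrite('pics/c1.png',np.hstack([cv2.resize(a,(400,420)),np.vstack([cv2.resize(b,(400,260)),np.zeros((160,400,3),np.uint8)])]))
```

```text
(no output)
```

View pics/c1.png

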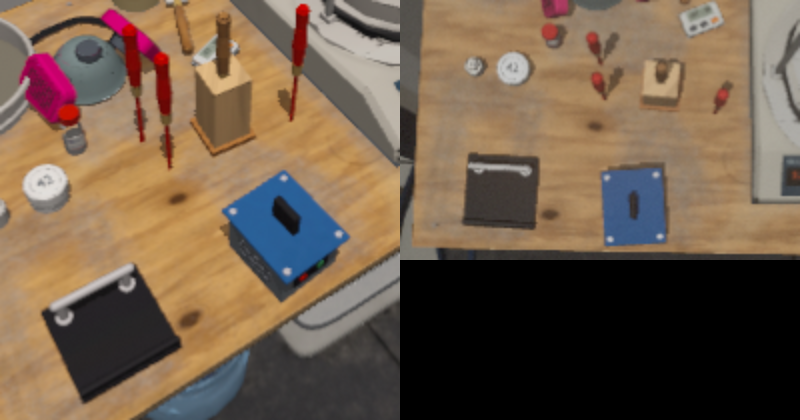

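The pictures show the blue cover on the box, the black rest left of it with its rail towards +x, the wooden-handled driver in the block (three red look-alikes nearby), and the tall shaker at the right.

```bash
cat >> h.py <<'E'
def quadfit(m,i,z):
    m=m.astype(np.uint8); n,l,s,c=cv2.connectedComponentsWithStats(m)
    k=1+np.argmax(s[1:,4]); cn=cv2.findContours((l==k).astype(np.uint8),0,1)[0][0][:,0,:]
    P=np.array([hit(i,p,z)[:2] for p in cn.astype(float)])
    return cv2.minAreaRect((P*1000).astype(np.float32)),s[k]
E
python3 - <<'E'
from h import *
from station import bot
for n in('scene','top'):
    i=bot.camera_info(n); im=cv2.imread(f'pics/{n}0.png'); b,g,r=[im[:,:,k].astype(int) for k in range(3)]
    m=(b>r+50)&(b>g+25); m[:140]=0; m[:, :130]=0; m[300:]=0; m[:,330:]=0
    print(n,'cover',quadfit(m,i,.06))
    m=(im.max(2)<75); m[:205]=0; m[:,230:]=0; m[:,:150]=0; m[360:]=0
    if n=='top': m[258:]=0; 
    print(n,'rest',quadfit(m,i,.008))
i=bot.camera_info('scene'); C=lambda x,y:(140+x/2,150+y/2)
T=bot.camera_info('top'); D=lambda x,y:(130+(x-400)/2,140+y/2)
for nm,s,t,z in [('handletop',(223,15),(661,65),.203),('blocktopctr',(222,75),(661,78),.108),('tabtop',(287,207),(633,205),.09),('redA top',(131,30),(592,38),.2),('redB',(162,60),(596,77),.2),('redCtop',(303,8),(724,92),.2),('tin',(46,180),(513,68),.034),('vialcap',(69,115),(549,32),.07),('rail end L',(55,305),(472,167),.04),('rail end R',(130,270),(533,172),.04)]:
    print(nm,hit(i,C(*s),z).round(3),hit(T,D(*t),z).round(3))
f=1/.78
for nm,p,z in [('shaker base L front',(238,187+300-300),0)]: pass
for nm,p,z in [('baseBL',(238,391-300+0),0.1),('baseFL',(238,487-300),0.1),('baseFR',(312,487-300),.05)]: print(nm,hit(T,(p[0]*f,p[1]*f),z).round(3))
E
```

```text
scene cover (((454.3325500488281, 167.9026336669922), (109.29703521728516, 89.68423461914062), 4.879029750823975), array([ 251,  235,   64,   57, 1651], dtype=int32))
scene rest (((473.80096435546875, 370.48052978515625), (109.09110260009766, 108.061279296875), 88.35234832763672), array([ 161,  283,   69,   68, 2373], dtype=int32))
top cover (((455.7135314941406, 166.00701904296875), (107.05574798583984, 86.17181396484375), 4.7328081130981445), array([231, 224,  32,  39, 963], dtype=int32))
top rest (((475.4920654296875, 368.40960693359375), (108.02444458007812, 106.92935943603516), 87.84390258789062), array([ 162,  217,   37,   38, 1062], dtype=int32))
handletop [0.635 0.132 0.203] [0.639 0.129 0.203]
blocktopctr [0.634 0.133 0.108] [0.638 0.129 0.108]
tabtop [0.455 0.167 0.09 ] [0.456 0.165 0.09 ]
redA top [0.67  0.225 0.2  ] [0.674 0.223 0.2  ]
redB [0.614 0.219 0.2  ] [0.621 0.216 0.2  ]
redCtop [0.6   0.049 0.2  ] [0.605 0.045 0.2  ]
tin [0.661 0.355 0.034] [0.661 0.354 0.034]
vialcap [0.706 0.3   0.07 ] [0.71  0.297 0.07 ]
rail end L [0.511 0.41  0.04 ] [0.508 0.408 0.04 ]
rail end R [0.505 0.329 0.04 ] [0.503 0.316 0.04 ]
baseBL [0.828 0.001 0.1  ]
baseFL [ 0.468 -0.002  0.1  ]
baseFR [ 0.475 -0.289  0.05 ]
```

```bash
cat >> h.py <<'E'
def T(yaw,tilt=0):  # tool down, tool x at yaw deg; tilt: tool z leans along tool x by tilt deg
    return R.from_euler('z',yaw,degrees=True)*R.from_euler('x',180,degrees=True)*R.from_euler('y',tilt,degrees=True)
def rows(poses,base=None):
    """poses list of (pos,Rot); print rows in calls of 5 from the base pose"""
    o=bot.get_obs(); p0,r0=base or (o['eef_pos'],rot(o['tool_rot']))
    for k,(p,r) in enumerate(poses):
        dr=np.degrees((r0.inv()*r).as_rotvec()); dp=r0.inv().apply(np.array(p)-p0)*100
        print([dr.round(1).tolist(),dp.round(2).tolist()])
        if k%5==4: p0,r0=np.array(p),r; print('--')
def lin(a,b,n): return [(np.array(a[:3])+(np.array(b[:3])-a[:3])*s, a[3]+(b[3]-a[3])*s,(a[4]+(b[4]-a[4])*s) if len(a)>4 else 0) for s in np.linspace(0,1,n+1)[1:]]
E
python3 - <<'E'
from h import *
o=bot.get_obs()
az=np.degrees(np.arctan2(-.6365,.2228))
W=[(az,.674,.21,19.3),(az,.44,.30,19.3),(18,.44,.30,5),(20.1,.49,.22,5)]
P=[]
for a,b,n in zip(W,W[1:],(5,15,2)):
    for s in np.linspace(0,1,n+1)[1:]:
        A,r,z,y=np.array(a)+(np.array(b)-a)*s; A=np.radians(A); P.append((np.array([r*np.cos(A),r*np.sin(A),z]),T(y)))
rows(P)
E
```

```text
[[0.0, -0.0, -0.0], [-0.01, -4.78, -1.69]]
[[0.0, -0.0, -0.0], [-0.01, -9.46, -3.49]]
[[0.0, -0.0, -0.0], [-0.01, -14.14, -5.29]]
[[0.0, -0.0, -0.0], [-0.01, -18.82, -7.09]]
[[0.0, -0.0, -0.0], [-0.01, -23.5, -8.89]]
--
[[-0.0, -0.0, 1.0], [4.53, -0.23, -0.0]]
[[-0.0, -0.0, 1.9], [9.02, -0.93, -0.0]]
[[-0.0, -0.0, 2.9], [13.41, -2.09, -0.0]]
[[0.0, -0.0, 3.8], [17.65, -3.69, -0.0]]
[[-0.0, -0.0, 4.8], [21.71, -5.73, -0.0]]
--
[[0.0, -0.0, 1.0], [3.61, -2.75, -0.0]]
[[0.0, -0.0, 1.9], [6.92, -5.86, -0.0]]
[[-0.0, -0.0, 2.9], [9.89, -9.29, -0.0]]
[[0.0, -0.0, 3.8], [12.49, -13.01, -0.0]]
[[-0.0, -0.0, 4.8], [14.7, -16.98, -0.0]]
--
[[-0.0, -0.0, 1.0], [1.43, -4.31, -0.0]]
[[-0.0, -0.0, 1.9], [2.41, -8.74, -0.0]]
[[-0.0, -0.0, 2.9], [2.93, -13.25, -0.0]]
[[0.0, -0.0, 3.8], [2.98, -17.79, -0.0]]
[[-0.0, -0.0, 4.8], [2.56, -22.31, -0.0]]
--
[[0.0, 0.0, 0.0], [2.24, -1.39, 4.0]]
[[0.0, 0.0, 0.0], [4.44, -2.87, 8.0]]
```

Call:
carry_out --moves '[[[0, 0, 0], [0, -4.8, -1.8], 8.5], [[0, 0, 0], [0, -9.5, -3.5], 8.5], [[0, 0, 0], [0, -14.1, -5.3], 8.5], [[0, 0, 0], [0, -18.8, -7.1], 8.5], [[0, 0, 0], [0, -23.5, -9], 8.5]]'

```text
t: 1.52
eef_pos: [0.1449, -0.4138, 0.3017]
tool_rot: [0.0, 0.986, 0.168, 0.0]
contact_force: [0.8, -0.2, 1.2]
gripper_width: 0.996
```

Call:
carry_out --moves '[[[0, 0, 1], [4.5, -0.2, 0], 8.5], [[0, 0, 2], [9, -0.9, 0], 8.5], [[0, 0, 3], [13.4, -2.1, 0], 8.5], [[0, 0, 4], [17.6, -3.7, 0], 8.5], [[0, 0, 5], [21.7, -5.7, 0], 8.5]]'

```text
t: 2.15
eef_pos: [0.3325, -0.2889, 0.3014]
tool_rot: [0.0, 0.992, 0.124, 0.0]
contact_force: [-0.2, -1.2, -0.4]
gripper_width: 0.996
```

Call:
carry_out --moves '[[[0, 0, 1], [3.6, -2.8, 0], 8.5], [[0, 0, 2], [6.9, -5.9, 0], 8.5], [[0, 0, 3], [9.9, -9.3, 0], 8.5], [[0, 0, 4], [12.5, -13, 0], 8.5], [[0, 0, 5], [14.7, -17, 0], 8.5]]'

```text
t: 2.78
eef_pos: [0.4324, -0.0874, 0.3013]
tool_rot: [0.0, 0.997, 0.081, 0.0]
contact_force: [-0.2, 0.5, -0.1]
gripper_width: 0.996
```

Call:
carry_out --moves '[[[0, 0, 1], [1.4, -4.3, 0], 8.5], [[0, 0, 2], [2.4, -8.7, 0], 8.5], [[0, 0, 3], [2.9, -13.2, 0], 8.5], [[0, 0, 4], [3, -17.8, 0], 8.5], [[0, 0, 5], [2.6, -22.3, 0], 8.5]]'

```text
t: 3.4
eef_pos: [0.4213, 0.137, 0.3014]
tool_rot: [-0.0, 0.999, 0.037, 0.0]
contact_force: [1.0, -0.2, 0.0]
gripper_width: 0.998
```

Run:
```python
from h import *
o=bot.get_obs(); print(o['t'],o['q'].round(3),o['eef_pos'].round(4),o['tool_rot'].round(4))
i,im=snap('wrist','w1.png'); print(i['position'],i['attitude'],i['vertical_fov'])
m=im[:,:,::-1].astype(int); b,g,r=m[:,:,0],m[:,:,1],m[:,:,2]
try: print(quadfit((b>r+50)&(b>g+25),i,.06))
except Exception as e: print(e)
```

```text
3.4 [ 0.287  0.053 -0.754  1.919  0.039  1.183 -1.978] [0.4213 0.137  0.3014] [-1.000e-04  9.993e-01  3.710e-02  4.000e-04]
[0.49637422 0.14248584 0.46441566] [ 0.72444703 -0.1075828   0.10027801 -0.67345881] 59.781953723710764
(((456.19873046875, 168.0861358642578), (108.40142822265625, 87.58982849121094), 4.235145092010498), array([ 190,   82,   76,   93, 5963], dtype=int32))
```

View pics/w1.png

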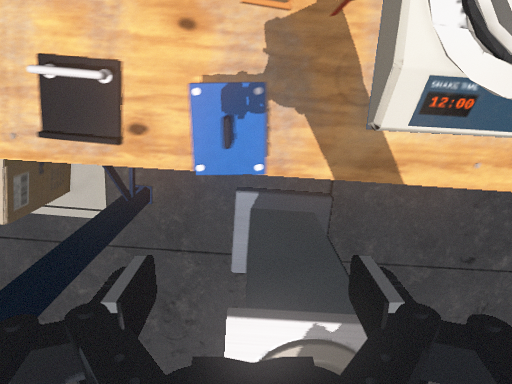

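The wrist view shows the cover at (230,128) and the rest at (80,98), agreeing with the earlier fit; the grasp site is free.

Run:
```python
from h import *
i=bot.camera_info('wrist'); im=cv2.imread('pics/w1.png')
m=im.max(2)<70; m[:50]=0;m[150:]=0;m[:,:30]=0;m[:,130:]=0
print(quadfit(m,i,.008))
print([hit(i,p,.04).round(4) for p in ((32,69.5),(112,75))])
rows([(np.array([.456,.168,z]),T(4.5)) for z in (.26,.21,.16,.12,.10)])
rows([(np.array([.456,.168,z]),T(4.5)) for z in (.09,.081,.081)],(np.array([.456,.168,.10]),T(4.5)))
```

```text
(((459.15081787109375, 382.1954345703125), (111.68851470947266, 82.61014556884766), 87.62638854980469), array([  39,   74,   81,   70, 2789], dtype=int32))
[array([0.5066, 0.4207, 0.04  ]), array([0.5065, 0.3217, 0.04  ])]
[[-0.2, -0.1, 0.2], [3.87, -2.14, 4.19]]
[[-0.2, -0.1, 0.2], [3.86, -2.13, 9.19]]
[[-0.2, -0.1, 0.2], [3.86, -2.11, 14.19]]
[[-0.2, -0.1, 0.2], [3.85, -2.1, 18.19]]
[[-0.2, -0.1, 0.2], [3.85, -2.1, 20.19]]
--
[[0.0, 0.0, 0.0], [0.0, -0.0, 1.0]]
[[0.0, 0.0, 0.0], [0.0, -0.0, 1.9]]
[[0.0, 0.0, 0.0], [0.0, -0.0, 1.9]]
```

Call:
carry_out --moves '[[[0, 0, 0], [3.8, -2.1, 4.2], 4], [[0, 0, 0], [3.8, -2.1, 9.2], 4], [[0, 0, 0], [3.8, -2.1, 14.2], 4], [[0, 0, 0], [3.8, -2.1, 17], 4], [[0, 0, 0], [3.8, -2.1, 18.2], 4]]'

```text
t: 4.08
eef_pos: [0.4571, 0.1587, 0.1177]
tool_rot: [0.0, 0.999, 0.038, -0.001]
contact_force: [0.3, -0.1, 0.7]
gripper_width: 0.467
```

Call:
carry_out --moves '[[[0, 0, 0], [0, 0, 2], 4], [[0, 0, 0], [0, 0, 3.8], 4], [[0, 0, 0], [0, 0, 3.8], 4], [[0, 0, 0], [0, 0, 3.8], 0.5], [[0, 0, 0], [0, 0, 3.8], 0.5]]' --newtons 60

```text
t: 4.7
eef_pos: [0.4584, 0.1595, 0.0819]
tool_rot: [-0.0, 0.999, 0.037, 0.001]
contact_force: [0.3, -0.9, -0.9]
gripper_width: 0.068
```

Call:
carry_out --moves '[[[0, 0, 0], [0, 0, 0], 0.5], [[0, 0, 0], [0, 0, 0], 0.5], [[0, 0, 0], [0, 0, 0], 0.5]]'

```text
t: 5.08
eef_pos: [0.4578, 0.1593, 0.0812]
tool_rot: [-0.0, 0.999, 0.037, 0.0]
contact_force: [0.2, 1.0, 0.1]
gripper_width: 0.06
```

Run:
```python
from h import *
for _ in range(3): print(bot.get_obs()['eef_pos'].round(4),bot.get_obs()['gripper_width'])
i,im=snap('wrist','w2.png'); j,im2=snap('scene','s2.png')
print(bot.get_obs()['eef_pos'].round(4))
for ii,m_ in((i,im),(j,im2)):
    m=m_[:,:,::-1].astype(int); b,g,r=m[:,:,0],m[:,:,1],m[:,:,2]; m=(b>r+50)&(b>g+25)
    m[:200 if ii is j else 1]=0
    print(quadfit(m,ii,.06))
cv2.imwrite('pics/c2.png',np.hstack([cv2.resize(im,None,fx=.8,fy=.8)[:,:,::-1],cv2.resize(im2[190:310,220:340],(307,307))[:,:,::-1]]))
```

```text
[0.4578 0.1593 0.0812] 0.06048609703357259
[0.4578 0.1593 0.0812] 0.06048609703357259
[0.4578 0.1593 0.0812] 0.06048609703357259
[0.4579 0.1593 0.0811]
(((457.14727783203125, 166.38699340820312), (108.4223861694336, 89.0054702758789), 4.61114501953125), array([  159,   137,   160,   171, 17504], dtype=int32))
(((454.1711120605469, 167.90335083007812), (109.54936218261719, 89.78809356689453), 4.743638038635254), array([ 251,  244,   64,   48, 1441], dtype=int32))
```

View pics/c2.png

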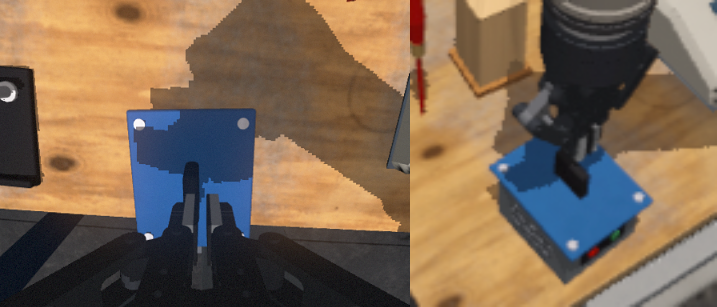

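Run:
```python
from h import *
i=bot.camera_info('wrist'); f=.8
o=bot.get_obs(); print(o['eef_pos'],o['tool_rot'])
print('tcp',proj(i,o['eef_pos'])*f,'tip',proj(i,o['eef_pos']-[0,0,.017])*f)
c=np.array([.457,.167]); u=np.array([np.cos(.08),np.sin(.08)]);v=np.array([-u[1],u[0]])
for a in(18,-18):
  for b in(5,-5):
    print(a,b,proj(i,np.r_[c+(a*u+b*v)/1000,.09])*f)
im=cv2.imread('pics/w2.png')[180:330,180:310]; cv2.imwrite('pics/c3.png',cv2.resize(im,None,fx=4,fy=4,interpolation=2))
```

```text
[0.45786321 0.15929132 0.08113477] [4.72720546e-06 9.99297584e-01 3.74744797e-02 3.97397963e-05]
tcp [201.88503848 194.95384629] tip [201.88575215 185.05741077]
18 5 [180.9601451  174.73968027]
18 -5 [197.22059122 174.64595779]
-18 5 [182.61708119 226.20919218]
-18 -5 [197.86397028 226.13797032]
```

View pics/c3.png

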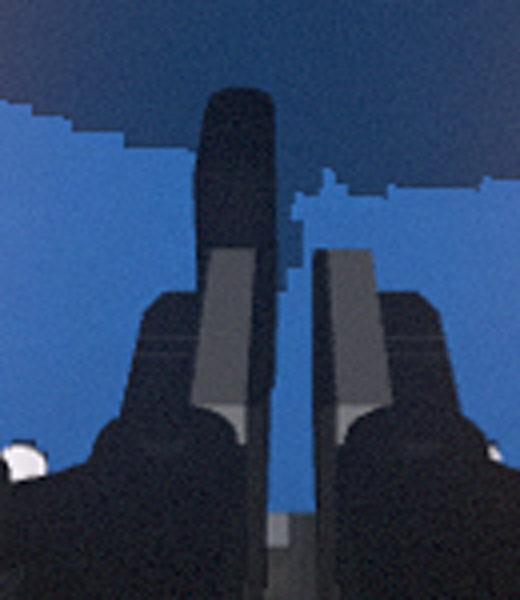

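Run:
```python
from h import *
i=bot.camera_info('wrist'); j=bot.camera_info('scene')
A=cv2.imread('pics/w2.png'); B=cv2.imread('pics/s2.png'); 
def crop(im,c,x0,y0,w,h,s):
    o=cv2.resize(im[y0:y0+h,x0:x0+w],None,fx=s,fy=s,interpolation=2)
    def dot(P,col): cv2.circle(o,tuple(int(v) for v in (proj(c,P)-[x0,y0]+.5)*s),2,col,-1)
    cc=np.array([.456,.167]); u=np.array([np.cos(.08),np.sin(.08)]);v=np.array([-u[1],u[0]])
    for a in(18,-18):
        for b in(5,-5):
            for z in(.06,.09): dot(np.r_[cc+(a*u+b*v)/1000,z],(0,255,255) if z>.07 else (0,128,255))
    for dz,col in((-.017,(0,0,255)),(0,(0,255,0)),(.02,(255,255,0))):
        for dy in (-.0025,.0025): dot(np.array([.469,.1593+dy,.0812+dz]),col)
    return o
cv2.imwrite('pics/c4.png',np.hstack([crop(A,i,180,180,100,140,4),crop(B,j,240,190,70,100,5.6)[:560]]))
for z in (.064,.08,.09,.1,.11): print(z,proj(i,[.469,.1593,z]))
```

```text
0.064 [253.77348976 213.23736242]
0.08 [253.89576763 223.46235719]
0.09 [253.98352804 230.80603065]
0.1 [254.08189419 239.04222873]
0.11 [254.19289459 248.34273139]
```

View pics/c4.png

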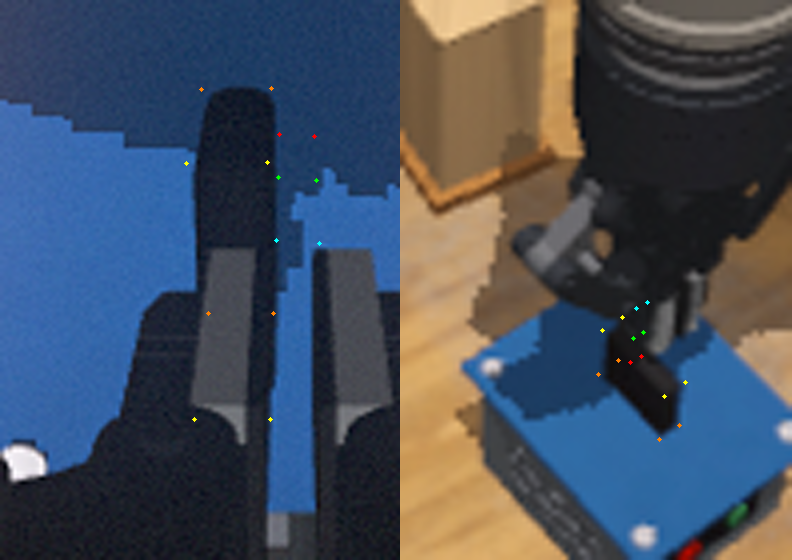

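Run:
```python
from h import *
i=bot.camera_info('wrist'); j=bot.camera_info('scene')
for z in (.07,.08,.09,.1,.11,.12): print(z,[hit(i,p,z)[:2].round(4) for p in ((231,242),(243.7,242),(262,242),(273,242))],[hit(j,p,z)[:2].round(4) for p in ((287.3,251.6),(292.7,248))])
```

```text
0.07 [array([0.4529, 0.1711]), array([0.4534, 0.1639]), array([0.4542, 0.1535]), array([0.4546, 0.1473])] [array([0.464 , 0.1483]), array([0.4652, 0.133 ])]
0.08 [array([0.4575, 0.1707]), array([0.458, 0.164]), array([0.4587, 0.1542]), array([0.4591, 0.1483])] [array([0.4591, 0.1527]), array([0.4603, 0.1376])]
0.09 [array([0.4621, 0.1704]), array([0.4626, 0.164 ]), array([0.4632, 0.1548]), array([0.4636, 0.1493])] [array([0.4542, 0.1572]), array([0.4553, 0.1423])]
0.1 [array([0.4667, 0.17  ]), array([0.4671, 0.1641]), array([0.4678, 0.1555]), array([0.4681, 0.1503])] [array([0.4493, 0.1616]), array([0.4504, 0.147 ])]
0.11 [array([0.4713, 0.1697]), array([0.4717, 0.1641]), array([0.4723, 0.1561]), array([0.4726, 0.1513])] [array([0.4444, 0.1661]), array([0.4455, 0.1516])]
0.12 [array([0.4759, 0.1693]), array([0.4763, 0.1642]), array([0.4768, 0.1568]), array([0.4771, 0.1523])] [array([0.4395, 0.1705]), array([0.4405, 0.1563])]
```

Run:
```python
from h import *
i=bot.camera_info('wrist'); o=bot.get_obs(); r=rot(o['tool_rot'])
rel=r.inv().apply(np.array(i['position'])-o['eef_pos']); Rr=r.as_matrix().T@att(i)
print('cam in tool',rel,'optical axis in tool',-Rr[:,2])
# w1: corners of open pads
k=dict(i); k['position']=rel
def px(P):
    c=Rr.T@(np.array(P)-rel); u=np.array([c[0],-c[1]])/-c[2]; u*=1+i['k1']*(u@u); return (u*K(i)+[i['cx'],i['cy']]).round(0)
for d in (.017,.004,-.01,-.02,-.03,-.04): print(d,'open',px([.011,-.0425,d]),px([.011,.0425,d]),px([-.011,.0425,d]),'shut',px([.011,-.0025,d]),px([.011,.0025,d]))
```

```text
cam in tool [ 7.53760224e-02  1.11356227e-04 -1.62979934e-01] optical axis in tool [-2.91758799e-01 -6.95104055e-04  9.56491673e-01]
0.017 open [178. 214.] [327. 213.] [324. 248.] shut [248. 213.] [257. 213.]
0.004 open [173. 222.] [332. 222.] [329. 259.] shut [248. 222.] [257. 222.]
-0.01 open [167. 232.] [338. 232.] [335. 271.] shut [247. 232.] [257. 232.]
-0.02 open [161. 240.] [343. 240.] [340. 281.] shut [247. 240.] [258. 240.]
-0.03 open [156. 250.] [349. 249.] [345. 293.] shut [247. 250.] [258. 250.]
-0.04 open [149. 260.] [356. 260.] [351. 306.] shut [246. 260.] [258. 260.]
```

The two cameras agree that the real fingertips sit about 40 mm further back than the stated tool frame (tips near z = 0.104, above the tab). So I correct for that and go lower.

Call:
carry_out --moves '[[[0, 0, 0], [0, 0, 0], 4], [[0, 0, 0], [-0.1, -0.75, 0], 4], [[0, 0, 0], [-0.1, -0.75, 1], 4], [[0, 0, 0], [-0.1, -0.75, 2.2], 4], [[0, 0, 0], [-0.1, -0.75, 3.2], 4]]'

```text
t: 5.8
eef_pos: [0.4558, 0.1664, 0.0479]
tool_rot: [0.0, 0.999, 0.037, -0.001]
contact_force: [0.3, -0.3, -0.7]
gripper_width: 0.464
```

Call:
carry_out --moves '[[[0, 0, 0], [0, 0, 0], 4], [[0, 0, 0], [0, 0, 0.2], 0], [[0, 0, 0], [0, 0, 0.2], 0], [[0, 0, 0], [0, 0, 0.2], 0], [[0, 0, 0], [0, 0, 0.2], 0]]' --newtons 60

```text
t: 6.42
eef_pos: [0.4564, 0.1667, 0.0473]
tool_rot: [-0.0, 0.999, 0.037, 0.0]
contact_force: [-0.3, 0.1, 0.9]
gripper_width: 0.107
```

Run:
```python
from h import *
o=bot.get_obs(); print(o['eef_pos'],o['contact_force'],o['torque'],o['gripper_width'])
i,im=snap('wrist','w3.png'); j,im2=snap('scene','s3.png')
cv2.imwrite('pics/c5.png',np.hstack([cv2.resize(im[160:340,160:340],(500,500),interpolation=2)[:,:,::-1],cv2.resize(im2[220:300,240:288],(300,500),interpolation=2)[:,:,::-1]]))
```

```text
[0.45640737 0.16674135 0.0472938 ] [-0.2596786   0.08288497  0.92025136] [0.06993004 0.05569115 0.03213588] 0.10658785453002896
```

View pics/c5.png

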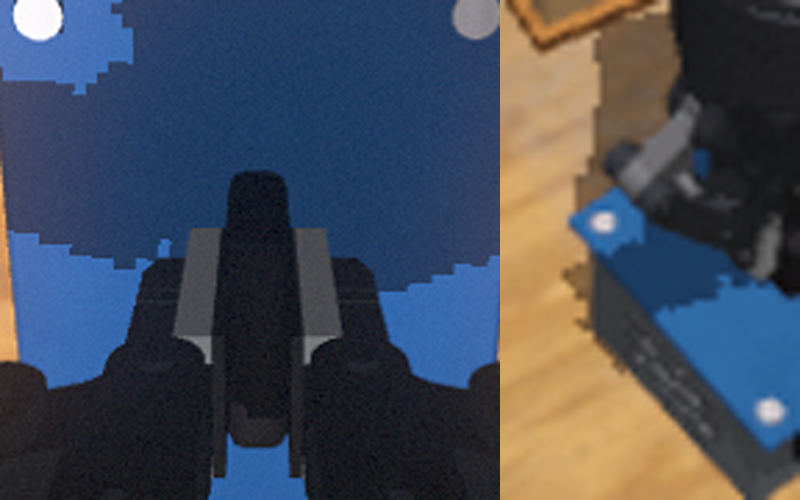

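The wrist view shows the tab held squarely between both pads (opening about 9 mm). Next: lift and carry to the rest.

```bash
cat >> h.py <<'E'
def place(dx,dz,th=25.65,yaw=-2,o=(.474,.3695),off=.0077):
    r=T(yaw,th); c=np.array([*o,0])+R.from_euler('z',yaw,degrees=True).apply([.0067+dx,0,.0318+dz]); return c+r.apply([0,0,off]),r
E
python3 - <<'E'
from h import *
o=bot.get_obs(); p0=o['eef_pos']
P=[(p0+[0,0,z],T(4.3)) for z in (.02,.06,.10)]
pt,_=place(.003,.09); print(pt)
rows(P)
print('--2'); a=(*(p0+[0,0,.10]),4.3,0); b=(*pt,-2,25.65)
rows([(p,T(y,t)) for p,y,t in lin(a,b,5)],(P[-1][0],P[-1][1]))
E
```

```text
[0.48702518 0.36904515 0.1148588 ]
[[0.0, -0.0, -0.0], [0.0, 0.0, -2.0]]
[[0.0, -0.0, -0.0], [0.0, 0.0, -6.0]]
[[0.0, -0.0, -0.0], [0.0, 0.0, -10.0]]
--2
[[-0.1, 5.1, 1.3], [0.91, -3.99, 0.65]]
[[-0.2, 10.3, 2.5], [1.83, -7.98, 1.3]]
[[-0.5, 15.4, 3.8], [2.74, -11.97, 1.95]]
[[-0.9, 20.5, 5.0], [3.66, -15.96, 2.59]]
[[-1.4, 25.6, 6.2], [4.57, -19.95, 3.24]]
--
```

Call:
carry_out --moves '[[[0, 0, 0], [0, 0, -2], 0], [[0, 0, 0], [0, 0, -6], 0], [[0, 0, 0], [0, 0, -10], 0], [[0, 0, 0], [0, 0, -10], 0]]'

```text
t: 7.02
eef_pos: [0.4581, 0.1676, 0.1497]
tool_rot: [-0.001, 0.999, 0.037, 0.003]
contact_force: [0.2, -0.7, -2.5]
gripper_width: 0.101
```

Call:
carry_out --moves '[[[-0.1, 5, 1.3], [0.9, -4, 0], 0], [[-0.2, 10, 2.5], [1.8, -8, 0], 0], [[-0.5, 15, 3.8], [2.7, -12, 0], 0], [[-0.9, 20, 5], [3.7, -16, 0], 0], [[-1.4, 25.5, 6.2], [4.6, -20, 0], 0]]'

```text
t: 7.65
eef_pos: [0.4783, 0.3257, 0.1336]
tool_rot: [0.009, 0.986, -0.005, 0.164]
contact_force: [-1.0, -0.6, -2.4]
gripper_width: 0.102
```

Run:
```python
from h import *
i,im=snap('wrist','w4.png'); j,im2=snap('scene','s4.png')
o=bot.get_obs(); print(o['t'],o['q'].round(2),o['eef_pos'],o['contact_force'],o['gripper_width']); r=rot(o['tool_rot']); print(r.as_matrix().round(3))
for dx,dz in((.003,.03),(.003,.01),(.003,.003)): rows([place(dx,dz)])
cv2.imwrite('pics/c6.png',np.hstack([cv2.resize(im[:,:],(450,338))[:,:,::-1],cv2.resize(im2[190:360,150:320],(338,338),interpolation=2)[:,:,::-1]]))
```

```text
7.75 [-0.64  0.32 -0.27  2.06  0.59  0.66 -2.92] [0.47633547 0.32784893 0.13298494] [-1.43437904  0.59601207 -1.33425926] 0.10438873764667843
[[ 0.946 -0.006  0.323]
 [ 0.    -1.    -0.02 ]
 [ 0.323  0.019 -0.946]]
[[0.4, 6.8, 1.9], [-1.51, -4.27, 7.66]]
[[0.4, 6.8, 1.9], [-2.16, -4.31, 9.55]]
[[0.4, 6.8, 1.9], [-2.38, -4.32, 10.21]]
```

View pics/c6.png

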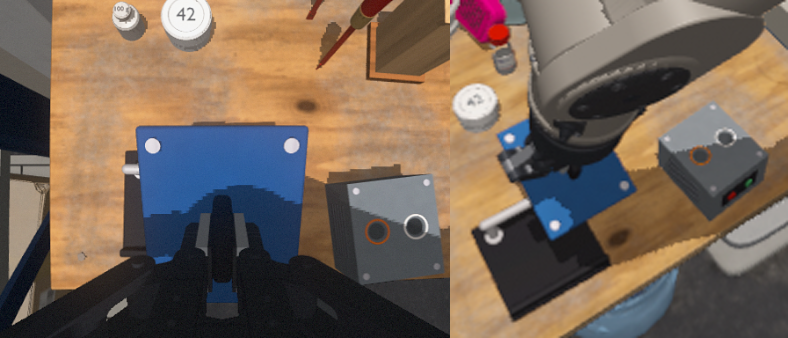

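The tilt was cut short because joint 7 is at its limit (-2.92). The plate is symmetric, so I turn it half round in the air (+180° yaw), untilted, to win back joint range. The wrist view also shows the orange hole (375,231) and the white hole (415,227).

Run:
```python
from h import *
o=bot.get_obs(); p=o['eef_pos']; a=(*p,-.5,19)
b=(.455,.31,.16,30,0); c=(.455,.31,.16,178,0)
P=lin(a,b,4)+lin(b,c,15)
rows([(x,T(y,t)) for x,y,t in P])
```

```text
[[3.2, -4.5, -6.9], [-0.29, 0.46, -0.8]]
[[4.7, -9.2, -14.4], [-0.57, 0.92, -1.6]]
[[5.7, -13.7, -22.1], [-0.86, 1.39, -2.41]]
[[6.0, -18.1, -29.9], [-1.15, 1.85, -3.21]]
[[7.6, -17.7, -39.7], [-1.15, 1.85, -3.21]]
--
[[-0.0, 0.0, -9.9], [0.0, 0.0, 0.0]]
[[0.0, 0.0, -19.7], [0.0, 0.0, 0.0]]
[[0.0, 0.0, -29.6], [0.0, 0.0, 0.0]]
[[0.0, 0.0, -39.5], [0.0, 0.0, 0.0]]
[[-0.0, 0.0, -49.3], [0.0, 0.0, 0.0]]
--
[[0.0, 0.0, -9.9], [0.0, 0.0, 0.0]]
[[0.0, 0.0, -19.7], [0.0, 0.0, 0.0]]
[[0.0, 0.0, -29.6], [0.0, 0.0, 0.0]]
[[0.0, 0.0, -39.5], [0.0, 0.0, 0.0]]
[[0.0, 0.0, -49.3], [0.0, 0.0, 0.0]]
--
[[-0.0, 0.0, -9.9], [0.0, 0.0, 0.0]]
[[0.0, 0.0, -19.7], [0.0, 0.0, 0.0]]
[[0.0, 0.0, -29.6], [0.0, 0.0, 0.0]]
[[0.0, 0.0, -39.5], [0.0, 0.0, 0.0]]
```

Call:
carry_out --moves '[[[3, -4.5, -7], [-0.3, 0.5, -1], 0], [[4.7, -9, -14], [-0.6, 0.9, -2], 0], [[5.7, -14, -22], [-0.9, 1.4, -3], 0], [[6, -18, -30], [-1.2, 1.9, -3.5], 0], [[7.6, -18, -39], [-1.2, 1.9, -3.5], 0]]'

```text
t: 8.38
eef_pos: [0.458, 0.3042, 0.1645]
tool_rot: [-0.002, 0.943, 0.332, -0.002]
contact_force: [-0.6, 0.6, -1.1]
gripper_width: 0.106
```

Run:
```python
from h import *
o=bot.get_obs(); print(o['t'],o['q'].round(2),o['eef_pos'],o['contact_force'],o['gripper_width']); r=rot(o['tool_rot']); print(r.as_matrix().round(3))
rows([(np.array([.455,.31,.16]),T(y)) for y in (48,58,68,78,88)])
```

```text
8.375 [-0.26  0.38 -0.54  1.87  0.23  0.96 -1.8 ] [0.4580013  0.30423118 0.1645457 ] [-0.56276352  0.60369833 -1.11219055] 0.10559751117971522
[[ 0.78   0.626 -0.005]
 [ 0.626 -0.78   0.003]
 [-0.002 -0.005 -1.   ]]
[[-0.3, 0.1, -9.2], [0.13, -0.64, 0.46]]
[[-0.3, 0.1, -19.2], [0.13, -0.64, 0.46]]
[[-0.3, 0.1, -29.2], [0.13, -0.64, 0.46]]
[[-0.3, 0.0, -39.2], [0.13, -0.64, 0.46]]
[[-0.3, 0.0, -49.2], [0.13, -0.64, 0.46]]
--
```

Call:
carry_out --moves '[[[0, 0, -10], [0, 0, 0], 0], [[0, 0, -20], [0, 0, 0], 0], [[0, 0, -30], [0, 0, 0], 0], [[0, 0, -40], [0, 0, 0], 0], [[0, 0, -50], [0, 0, 0], 0]]'

```text
t: 9.0
eef_pos: [0.4569, 0.3042, 0.1644]
tool_rot: [-0.002, 0.714, 0.7, -0.001]
contact_force: [-0.9, -0.5, -1.2]
gripper_width: 0.104
```

Call:
carry_out --moves '[[[0, 0, -10], [0, 0, 0], 0], [[0, 0, -20], [0, 0, 0], 0], [[0, 0, -30], [0, 0, 0], 0], [[0, 0, -40], [0, 0, 0], 0], [[0, 0, -50], [0, 0, 0], 0]]'

```text
t: 9.62
eef_pos: [0.4571, 0.3042, 0.1646]
tool_rot: [-0.002, 0.351, 0.936, 0.001]
contact_force: [-0.2, -0.4, -1.9]
gripper_width: 0.103
```

Call:
carry_out --moves '[[[0, 0, -10], [0, 0, 0], 0], [[0, 0, -20], [0, 0, 0], 0], [[0, 0, -30], [0, 0, 0], 0], [[0, 0, -39], [0, 0, 0], 0], [[0, 0, -39], [0, 0, 0], 0]]'

```text
t: 10.25
eef_pos: [0.4572, 0.3044, 0.1645]
tool_rot: [-0.002, 0.022, 1.0, 0.002]
contact_force: [-0.1, 0.1, -1.3]
gripper_width: 0.104
```

```bash
cat >> h.py <<'E'
def place2(dx,dz,th=25.65,yaw=-2,o=(.474,.3695),off=.0077):
    p,_=place(dx,dz,th,yaw,o,off); return p,T(yaw+180,-th)
E
python3 - <<'E'
from h import *
o=bot.get_obs(); print(o['t'],o['q'].round(2),o['eef_pos'],o['contact_force'],o['gripper_width']); r=rot(o['tool_rot']); print(r.as_matrix().round(3))
pt,rt=place2(.003,.09); p0=o['eef_pos']
rows([(p0+(pt-p0)*s,T(178,-25.65*s)) for s in (.25,.5,.75,1,1)])
E
```

```text
10.25 [ 0.11  0.54 -1.07  1.85  0.53  1.07  0.36] [0.45718617 0.30443354 0.16454177] [-0.10047449  0.10321259 -1.32198129] 0.10385032227589414
[[-0.999  0.044 -0.004]
 [ 0.044  0.999  0.003]
 [ 0.004  0.003 -1.   ]]
[[0.1, -6.7, -0.5], [-0.68, 1.64, 1.24]]
[[0.1, -13.1, -0.5], [-1.36, 3.29, 2.49]]
[[0.1, -19.5, -0.5], [-2.04, 4.93, 3.73]]
[[0.1, -25.9, -0.5], [-2.72, 6.57, 4.98]]
[[0.1, -25.9, -0.5], [-2.72, 6.57, 4.98]]
--
```

Call:
carry_out --moves '[[[0, -6.5, 0], [-0.7, 1.6, 1.2], 0], [[0, -13, 0], [-1.4, 3.3, 2.5], 0], [[0, -19.5, 0], [-2, 4.9, 3.7], 0], [[0, -26, -0.5], [-2.7, 6.6, 5], 0], [[0, -26, -0.5], [-2.7, 6.6, 5], 0]]'

```text
t: 10.88
eef_pos: [0.4833, 0.3724, 0.1135]
tool_rot: [0.222, 0.014, 0.975, -0.003]
contact_force: [-0.1, -0.7, -0.4]
gripper_width: 0.1
```

Run:
```python
from h import *
i,im=snap('wrist','w5.png'); j,im2=snap('scene','s5.png')
o=bot.get_obs(); print(o['t'],o['q'].round(2),o['eef_pos'],o['contact_force'],o['gripper_width']); r=rot(o['tool_rot']); print(r.as_matrix().round(3))
rows([place2(.003,z) for z in (.05,.02,.006,.003,0)])
def dots(im,c):
    im=im[:,:,::-1].copy(); rr=R.from_euler('z',-2,degrees=True)
    for x,y,z,col in [(34.1,47,39.4,(0,255,0)),(34.1,-47,39.4,(0,255,0)),(-55,55,8,(0,0,255)),(-55,-55,8,(0,0,255)),(55,55,8,(0,0,255)),(55,-55,8,(0,0,255))]:
        q=proj(c,rr.apply([x/1e3,y/1e3,z/1e3])+[.474,.3695,0]); cv2.circle(im,tuple(int(v+.5) for v in q),1,col,-1)
    for x in(-55,55):
        for y in(-45,45):
            q=proj(c,o['eef_pos']+r.apply([x/1e3,y/1e3,-.0127])); cv2.circle(im,tuple(int(v+.5) for v in q),1,(0,255,255),-1)
    return im
a,b=dots(im,i),dots(im2,j)
cv2.imwrite('pics/c7.png',np.hstack([cv2.resize(a,(450,338)),cv2.resize(b[210:360,130:280],(338,338),interpolation=2)]))
```

```text
10.975 [-0.32  0.5  -0.8   2.03  1.1   0.85 -0.29] [0.48621489 0.37050584 0.11478288] [ 0.49662208 -0.67765234 -1.37015831] 0.09988437634633993
[[-0.9    0.034  0.434]
 [ 0.031  0.999 -0.015]
 [-0.434  0.    -0.901]]
[[0.0, 0.1, 0.1], [1.65, -0.14, 3.63]]
[[0.0, 0.1, 0.1], [2.96, -0.14, 6.34]]
[[0.0, 0.1, 0.1], [3.56, -0.14, 7.6]]
[[0.0, 0.1, 0.1], [3.69, -0.14, 7.87]]
[[0.0, 0.1, 0.1], [3.82, -0.14, 8.14]]
--
```

View pics/c7.png

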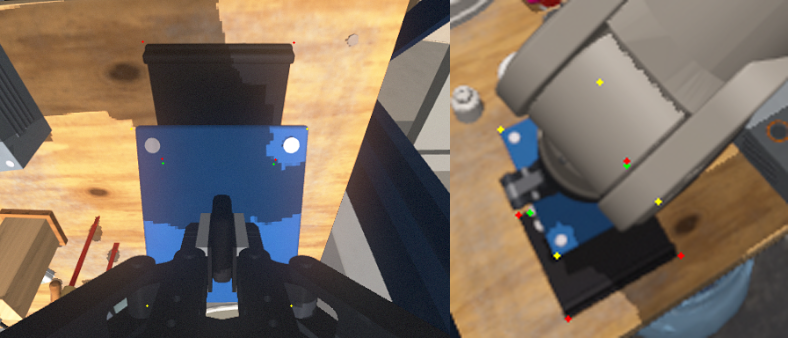

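Projected rest corners (red) coincide with the picture and the plate lies over the base with its lower edge towards the lip. Lowering.

Call:
carry_out --moves '[[[0, 0, 0], [1.6, -0.1, 3.6], 0], [[0, 0, 0], [3, -0.1, 6.3], 0], [[0, 0, 0], [3.4, -0.1, 7.2], 0], [[0, 0, 0], [3.6, -0.1, 7.6], 0], [[0, 0, 0], [3.6, -0.1, 7.6], 0]]'

```text
t: 11.6
eef_pos: [0.4875, 0.3705, 0.0315]
tool_rot: [0.224, 0.016, 0.975, -0.003]
contact_force: [-0.4, 0.3, -1.4]
gripper_width: 0.097
```

Call:
carry_out --moves '[[[0, 0, 0], [0.1, 0, 0.2], 0], [[0, 0, 0], [0.15, 0, 0.3], 0], [[0, 0, 0], [0.15, 0, 0.3], 0]]'

```text
t: 11.98
eef_pos: [0.4867, 0.3705, 0.0274]
tool_rot: [0.223, 0.015, 0.975, -0.003]
contact_force: [-0.4, -0.1, -1.4]
gripper_width: 0.103
```

Run:
```python
from h import *
o=bot.get_obs(); print(o['t'],o['q'].round(2),o['eef_pos'],o['contact_force'],o['torque'],o['gripper_width']);
rows([place2(.003,0)])
i,im=snap('wrist','w6.png')
```

```text
11.975 [-0.4   0.64 -0.71  2.08  1.33  0.8  -0.52] [0.4866549  0.37051125 0.02741002] [-0.37504809 -0.1198718  -1.36279827] [0.02324146 0.56870725 0.01378372] 0.10333290469201363
[[0.1, 0.2, 0.2], [0.07, -0.15, 0.25]]
```

Call:
carry_out --moves '[[[0, 0, 0], [0.05, 0, 0.15], 0], [[0, 0, 0], [0.1, 0, 0.2], 0], [[0, 0, 0], [0.1, 0, 0.2], 0]]'

```text
t: 12.4
eef_pos: [0.4868, 0.3704, 0.0252]
tool_rot: [0.224, 0.015, 0.975, -0.003]
contact_force: [0.1, -0.6, 0.6]
gripper_width: 0.098
```

Call:
carry_out --moves '[[[0, 0, 0], [0.05, 0, 0.1], 0], [[0, 0, 0], [0.05, 0, 0.1], 0]]'

```text
t: 12.65
eef_pos: [0.4868, 0.3704, 0.0249]
tool_rot: [0.224, 0.015, 0.974, -0.004]
contact_force: [-4.3, -3.8, 9.7]
gripper_width: 0.103
```

Call:
carry_out --moves '[[[0, 0, 0], [-0.05, 0, -0.1], 0], [[0, 0, 0], [-0.05, 0, -0.1], 3], [[0, 0, 0], [-0.05, 0, -0.1], 3], [[0, 0, 0], [-0.05, 0, -0.1], 3], [[0, 0, 0], [-0.05, 0, -0.1], 3]]'

```text
t: 13.28
eef_pos: [0.4866, 0.3704, 0.0249]
tool_rot: [0.223, 0.015, 0.975, -0.003]
contact_force: [0.1, 1.1, -0.3]
gripper_width: 0.351
```

Call:
carry_out --moves '[[[0, 0, 0], [0, 0, -1], 3], [[0, 0, 0], [0, 0, -3], 3], [[0, 0, 0], [0, 0, -7], 3], [[0, 0, 0], [0, 0, -12], 3], [[0, 0, 0], [0, 0, -12], 3]]'

```text
t: 13.9
eef_pos: [0.4336, 0.3748, 0.1371]
tool_rot: [0.225, 0.014, 0.974, -0.001]
contact_force: [-1.1, 0.5, 0.4]
gripper_width: 0.35
```

Run:
```python
from h import *
o=bot.get_obs(); print(o['t'],o['q'].round(2),o['eef_pos'],o['tool_rot'],o['contact_force'],o['gripper_width'])
i,im=snap('wrist','w7.png'); j,im2=snap('scene','s7.png')
cv2.imwrite('pics/c8.png',np.hstack([cv2.resize(im,(450,338))[:,:,::-1],cv2.resize(im2[210:360,130:280],(338,338),interpolation=2)[:,:,::-1]]))
```

```text
13.9 [-0.35  0.42 -0.85  2.09  1.04  0.87 -0.33] [0.43363683 0.37481422 0.13709192] [ 2.25447474e-01  1.42433223e-02  9.74150944e-01 -7.08350008e-04] [-1.1393179   0.45023908  0.3899138 ] 0.3504188589997892
```

View pics/c8.png

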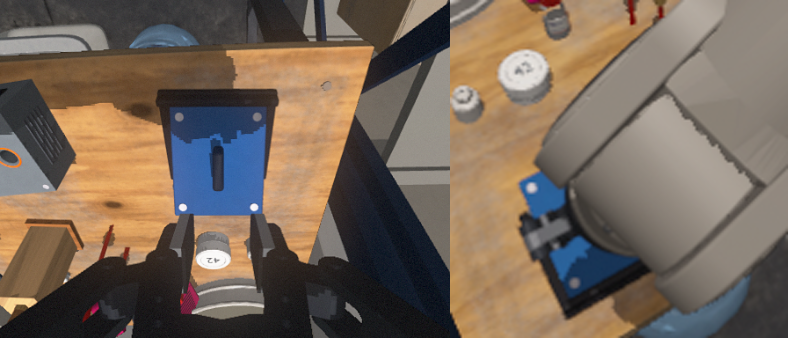

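The plate leans on the rest against rail and lip, released (wrist view: plate around (220,160)). Now to the screwdriver, turning the tool to yaw 90°.

Run:
```python
from h import *
o=bot.get_obs(); p=o['eef_pos']; a=(*p,178,-26)
b=(.45,.34,.24,155,-13); c=(.60,.135,.28,90,0)
P=lin(a,b,3)+lin(b,c,7)
rows([(x,T(y,t)) for x,y,t in P])
```

```text
[[3.2, 4.2, 7.2], [-2.04, -1.05, -2.95]]
[[5.8, 8.5, 14.5], [-4.08, -2.09, -5.9]]
[[7.8, 12.7, 21.9], [-6.12, -3.14, -8.84]]
[[10.4, 14.3, 30.9], [-8.38, -6.0, -8.38]]
[[12.7, 15.8, 40.0], [-10.64, -8.86, -7.92]]
--
[[1.3, 1.9, 9.2], [-3.62, -0.64, 0.01]]
[[2.4, 3.7, 18.4], [-7.23, -1.29, 0.02]]
[[3.2, 5.5, 27.7], [-10.85, -1.93, 0.04]]
[[3.6, 7.2, 37.0], [-14.47, -2.58, 0.05]]
[[3.8, 8.8, 46.3], [-18.08, -3.22, 0.06]]
--
```

Call:
carry_out --moves '[[[3, 4, 7], [-2, -1, -3], 5], [[6, 8.5, 14.5], [-4, -2, -6], 5], [[8, 12.7, 22], [-6, -3, -9], 5], [[10, 14, 31], [-8.4, -6, -8.4], 5], [[12.7, 16, 40], [-10.6, -8.9, -8], 5]]'

```text
t: 14.62
eef_pos: [0.4929, 0.2794, 0.2503]
tool_rot: [0.072, 0.373, 0.924, -0.031]
contact_force: [0.6, -0.1, -0.4]
gripper_width: 0.586
```

Call:
carry_out --moves '[[[1.3, 2, 9], [-3.6, -0.6, 0], 5], [[2.4, 3.7, 18.4], [-7.2, -1.3, 0], 5], [[3.2, 5.5, 27.7], [-10.8, -1.9, 0], 5], [[3.6, 7.2, 37], [-14.5, -2.6, 0], 5], [[3.8, 8.8, 46.3], [-18, -3.2, 0], 5]]'

```text
t: 15.25
eef_pos: [0.5994, 0.1331, 0.2779]
tool_rot: [-0.003, 0.71, 0.704, -0.002]
contact_force: [-0.9, -0.4, 0.0]
gripper_width: 0.586
```

Call:
carry_out --moves '[[[0, 0, 0], [0, 0, 0], 5], [[0, 0, 0], [0, 0, 0], 5]]'

```text
t: 15.5
eef_pos: [0.5982, 0.1353, 0.2782]
tool_rot: [-0.003, 0.707, 0.707, -0.002]
contact_force: [-0.0, 0.4, -1.0]
gripper_width: 0.586
```

Run:
```python
from h import *
o=bot.get_obs(); print(o['t'],o['q'].round(2),o['eef_pos'],o['contact_force'],o['gripper_width']); print(rot(o['tool_rot']).as_matrix().round(3))
i,im=snap('wrist','w8.png')
for l in ('handle_centre','tool_block','reset_mouth','test_mouth'):
    for s in bot.silhouettes(l,'wrist')[:3]:
        r=s['region']; ys,xs=np.nonzero(r)
        print(l,round(s['score'],2),s['location'],r.sum(),xs.min(),xs.max(),ys.min(),ys.max(), hit(i,s['location'],.055)[:2].round(4), im[r].mean(0).round())
        np.save(f'pics/{l}_{round(s["score"]*100)}.npy',r)
vis=im[:,:,::-1].copy()
for P in ([.637,.13,.203],[.637,.13,.108]): cv2.circle(vis,tuple(int(v) for v in proj(i,P)),2,(255,255,0),-1)
cv2.imwrite('pics/c9.png',cv2.resize(vis,(790,592)))
```

```text
15.5 [ 0.15  0.39 -0.63  1.59  0.24  1.24 -0.52] [0.59817678 0.13532367 0.27823025] [-0.03829185  0.41012966 -1.01275271] 0.5862679106206108
[[-0.     1.    -0.007]
 [ 1.     0.     0.001]
 [ 0.001 -0.007 -1.   ]]
handle_centre 0.68 [353.5, 76.4] 1052 316 377 63 89 [0.7084 0.2312] [130.  43.  32.]
handle_centre 0.6 [300.2, 197.1] 784 286 314 172 214 [0.6552 0.0931] [79. 55. 35.]
handle_centre 0.6 [283.7, 87.0] 586 270 298 74 99 [0.6321 0.2198] [160.  48.  31.]
tool_block 0.72 [284.5, 160.9] 2861 259 319 134 200 [0.6351 0.1373] [164. 125.  84.]
reset_mouth 0.98 [136.3, 130.6] 6249 83 182 95 171 [0.4641 0.1727] [119. 119. 120.]
reset_mouth 0.43 [284.7, 162.7] 2941 259 318 134 200 [0.6354 0.1351] [163. 124.  84.]
test_mouth 0.73 [133.4, 129.2] 6181 83 181 95 170 [0.4609 0.1743] [119. 119. 121.]
```

View pics/c9.png

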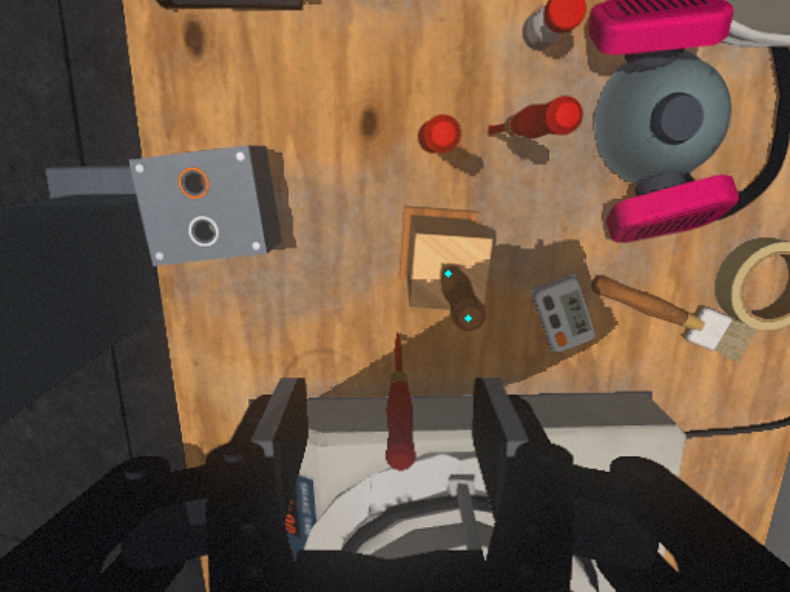

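```bash
cat >> h.py <<'E'
def rings(im,i,box):
    hsv=cv2.cvtColor(im,cv2.COLOR_RGB2HSV).astype(int); x0,y0,x1,y1=box; out=[]
    m1=(hsv[...,0]>5)&(hsv[...,0]<22)&(hsv[...,1]>120)&(hsv[...,2]>90); m2=(hsv[...,1]<30)&(hsv[...,2]>190)
    for m in (m1,m2):
        k=np.zeros_like(m); k[y0:y1,x0:x1]=m[y0:y1,x0:x1]
        n,l,s,c=cv2.connectedComponentsWithStats(k.astype(np.uint8)); q=1+np.argmax(s[1:,4])
        ys,xs=np.nonzero(l==q); e=cv2.fitEllipse(cv2.convexHull(np.c_[xs,ys].astype(np.int32)).astype(np.float32)); out.append(hit(i,e[0],.055)); print(s[q],np.round(e[0],1),e[1],out[-1].round(4))
    d=out[0]-out[1]; print('sep',np.linalg.norm(d[:2]),'box yaw',np.degrees(np.arctan2(-d[0],d[1]))); return out
E
python3 - <<'E'
from h import *
o=bot.get_obs(); print(o['t'])
i=bot.camera_info('wrist'); im=cv2.imread('pics/w8.png')[:,:,::-1].copy()
rings(im,i,(90,100,160,166))
print(hit(i,(469/790*512,315/592*384),.203),hit(i,(453/790*512,270/592*384),.108))
rows([(np.array([.637,.130,z]),T(86.5)) for z in (.26,.26,.21,.17,.14)])
E
```

```text
15.75
[116 109  20  20 101] [125.2 118.3] (18.83221435546875, 20.779733657836914) [0.4527 0.1875 0.055 ]
[123 140  18  19  66] [131.5 149.5] (17.531248092651367, 19.726518630981445) [0.4564 0.1517 0.055 ]
sep 0.035973154255666585 box yaw 5.9197145488848895
[0.6377322  0.13272952 0.203     ] [0.64055979 0.13338146 0.108     ]
[[-0.3, -0.1, 3.6], [-0.66, 3.89, 1.93]]
[[-0.3, -0.1, 3.6], [-0.66, 3.89, 1.93]]
[[-0.3, -0.1, 3.6], [-0.66, 3.92, 6.93]]
[[-0.3, -0.1, 3.6], [-0.67, 3.94, 10.93]]
[[-0.3, -0.1, 3.6], [-0.67, 3.95, 13.93]]
--
```

Call:
carry_out --moves '[[[0, 0, 3.5], [-0.5, 4, 0], 5], [[0, 0, 3.5], [-0.5, 4, 2], 5], [[0, 0, 3.5], [-0.5, 4, 7], 5], [[0, 0, 3.5], [-0.5, 4, 11], 5], [[0, 0, 3.5], [-0.5, 4, 13.5], 5]]'

```text
t: 16.38
eef_pos: [0.6359, 0.1307, 0.1415]
tool_rot: [-0.003, 0.728, 0.686, -0.003]
contact_force: [1.1, 0.6, 1.0]
gripper_width: 0.586
```

Call:
carry_out --moves '[[[0, 0, 0], [0, 0, 1.2], 5], [[0, 0, 0], [0, 0, 2.4], 5], [[0, 0, 0], [0, 0, 2.4], 5]]'

```text
t: 16.75
eef_pos: [0.6378, 0.1306, 0.1202]
tool_rot: [-0.002, 0.728, 0.685, -0.002]
contact_force: [0.4, -0.3, 0.8]
gripper_width: 0.586
```

Run:
```python
from h import *
o=bot.get_obs(); print(o['t'],o['eef_pos'],o['contact_force'],o['gripper_width']); print(rot(o['tool_rot']).as_matrix().round(3))
i,im=snap('wrist','w9.png')
k=np.array(o['eef_pos']); r=rot(o['tool_rot'])
rows([(np.array([.638,.1315,.118]),T(86.5))])
cv2.imwrite('pics/c10.png',cv2.resize(im[150:384,130:390],(780,702))[:600,:,::-1])
```

```text
16.75 [0.63776733 0.13056913 0.12018676] [ 0.44980627 -0.29733639  0.81406847] 0.5862207132001438
[[ 0.061  0.998 -0.005]
 [ 0.998 -0.061  0.001]
 [ 0.001 -0.005 -1.   ]]
[[-0.2, -0.1, -0.0], [0.07, -0.03, 0.29]]
```

View pics/c10.png

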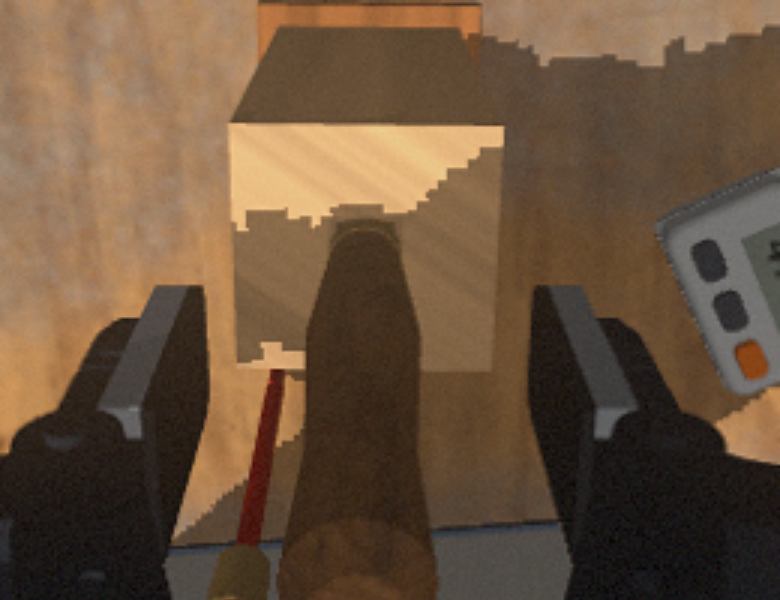

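The handle stands centred between the open jaws, with the block edges square to them. Closing and lifting.

Call:
carry_out --moves '[[[0, 0, 0], [0, 0, 0.2], 5], [[0, 0, 0], [0, 0, 0.2], 0.5], [[0, 0, 0], [0, 0, 0.2], 0.5], [[0, 0, 0], [0, 0, 0.2], 0.5], [[0, 0, 0], [0, 0, 0.2], 0.5]]' --newtons 80

```text
t: 17.42
eef_pos: [0.6382, 0.1305, 0.1188]
tool_rot: [-0.002, 0.729, 0.685, -0.001]
contact_force: [-0.4, 0.1, 2.8]
gripper_width: 0.145
```

Call:
carry_out --moves '[[[0, 0, 0], [0, 0, 0], 0.5], [[0, 0, 0], [0, 0, 0], 0.5]]'

```text
t: 17.68
eef_pos: [0.6383, 0.1306, 0.1188]
tool_rot: [-0.002, 0.729, 0.685, -0.001]
contact_force: [-0.8, -0.3, 4.8]
gripper_width: 0.147
```

Call:
carry_out --moves '[[[0, 0, 0], [0, 0, -1], 0.5], [[0, 0, 0], [0, 0, -4], 0.5], [[0, 0, 0], [0, 0, -8], 0.5], [[0, 0, 0], [0, 0, -12], 0.5], [[0, 0, 0], [0, 0, -14], 0.5]]'

```text
t: 18.3
eef_pos: [0.6394, 0.1309, 0.261]
tool_rot: [-0.001, 0.729, 0.685, 0.0]
contact_force: [0.5, -1.4, -0.9]
gripper_width: 0.149
```

Call:
carry_out --moves '[[[0, 0, 0], [0, 0, 0], 0.5], [[0, 0, 0], [0, 0, 0], 0.5]]'

```text
t: 18.55
eef_pos: [0.6378, 0.1299, 0.2565]
tool_rot: [-0.003, 0.729, 0.685, -0.003]
contact_force: [-0.8, -0.4, -0.4]
gripper_width: 0.145
```

Run:
```python
from h import *
o=bot.get_obs(); print(o['t'],o['q'].round(2),o['eef_pos'],o['contact_force'],o['gripper_width']); M=rot(o['tool_rot']).as_matrix();print(M.round(4))
j,im2=snap('scene','s10.png')
for s in bot.silhouettes('blade_tip','scene')[:4]:
    r=s['region']; ys,xs=np.nonzero(r); k=ys.argmax(); print(s['score'],s['location'],xs.min(),xs.max(),ys.min(),ys.max(),xs[ys==ys.max()].mean(), im2[r].mean(0).round())
# expected: handle axis at TCP xy; tip z = lift
print('exp tip px',proj(j,o['eef_pos']+[0,0,.003+.140-.260+.118-.0+0]),'exp top',proj(j,o['eef_pos']+[0,0,.203-.118]))
```

```text
18.55 [ 0.12  0.47 -0.59  1.53  0.27  1.24 -0.57] [0.6377994  0.12992185 0.25649626] [-0.80188249 -0.40242974 -0.36393163] 0.14493216677946402
[[ 6.140e-02  9.981e-01 -7.400e-03]
 [ 9.981e-01 -6.140e-02  2.000e-04]
 [-3.000e-04 -7.400e-03 -1.000e+00]]
0.81 [290.8, 166.8] 285 294 152 207 285.5 [112.  26.  18.]
0.73 [223.7, 196.8] 217 225 176 212 223.0 [127.  26.  16.]
0.72 [250.5, 141.3] 248 256 133 169 252.0 [99. 81. 62.]
0.69 [208.9, 179.3] 201 211 163 219 211.0 [123.  18.  13.]
exp tip px [251.48241071 136.97555235] exp top [251.64937168 102.97624717]
```

Run:
```python
from h import *
o=bot.get_obs(); p=o['eef_pos']; r=rot(o['tool_rot']); j=bot.camera_info('scene')
print('tip exp',proj(j,[p[0],p[1],p[2]-.1158]),hit(j,(252,169),.141))
q=np.array([.4527,.1875,.235])
rows([(p+(q-p)*s,r) for s in (.25,.5,.75,1,1)])
```

```text
tip exp [251.28970535 176.40269246] [0.65678101 0.11589222 0.141     ]
[[0.0, 0.0, 0.0], [1.15, -4.7, 0.57]]
[[0.0, 0.0, 0.0], [2.3, -9.4, 1.14]]
[[0.0, 0.0, 0.0], [3.46, -14.11, 1.71]]
[[0.0, 0.0, 0.0], [4.61, -18.81, 2.29]]
[[0.0, 0.0, 0.0], [4.61, -18.81, 2.29]]
--
```

Call:
carry_out --moves '[[[0, 0, 0], [1.2, -4.7, 0.3], 0.5], [[0, 0, 0], [2.3, -9.4, 0.8], 0.5], [[0, 0, 0], [3.5, -14.1, 1.5], 0.5], [[0, 0, 0], [4.6, -18.8, 2], 0.5], [[0, 0, 0], [4.6, -18.8, 2], 0.5]]'

```text
t: 19.27
eef_pos: [0.4499, 0.1887, 0.2383]
tool_rot: [-0.002, 0.727, 0.687, -0.003]
contact_force: [0.4, -0.5, -0.7]
gripper_width: 0.148
```

Call:
carry_out --moves '[[[0, 0, 0], [0, 0, 2], 0.5], [[0, 0, 0], [0, 0, 3.5], 0.5], [[0, 0, 0], [0, 0, 3.5], 0.5], [[0, 0, 0], [0, 0, 3.5], 0.5]]'

```text
t: 19.77
eef_pos: [0.454, 0.1881, 0.2045]
tool_rot: [-0.002, 0.729, 0.685, -0.001]
contact_force: [0.1, -0.9, -0.0]
gripper_width: 0.146
```

Run:
```python
from h import *
o=bot.get_obs(); p=o['eef_pos']; print(o['t'],o['q'].round(2),p,o['contact_force'],o['gripper_width']); r=rot(o['tool_rot']);print(r.as_matrix()[:,2].round(4))
j,im=snap('scene','s11.png'); i,im2=snap('wrist','w11.png')
print('exp tip px scene',proj(j,p+[0,0,-.1158]),'wrist',proj(i,p+[0,0,-.1158]),'hole',proj(j,[.4527,.1875,.055]),proj(i,[.4527,.1875,.055]))
for n,im_ in (('scene',im),('wrist',im2)):
  for s in bot.silhouettes('blade_tip',n)[:5]:
    g=s['region']; ys,xs=np.nonzero(g); y1=ys.max(); y0=ys.min(); print(n,round(s['score'],2),'top',xs[ys==y0].mean(),y0,'bot',xs[ys==y1].mean(),y1,im_[g].mean(0).round())
try: rings(im,j,(255,245,300,285))
except Exception as e: print(e)
try:
  h=proj(i,[.4527,.1875,.055]).astype(int); rings(im2,i,(h[0]-50,max(h[1]-50,0),h[0]+50,h[1]+70))
except Exception as e: print(e)
cv2.imwrite('pics/c11.png',np.hstack([cv2.resize(im[200:310,220:330],(400,400),interpolation=2),cv2.resize(im2[100:250,160:310],(400,400),interpolation=2)])[:,:,::-1])
```

```text
19.775 [ 0.08  0.25 -0.69  1.95  0.19  1.   -0.76] [0.45404812 0.18805925 0.20452083] [ 0.06015905 -0.86490329 -0.03889229] 0.14646959089542072
[-0.0047  0.0015 -1.    ]
exp tip px scene [275.18376755 258.82475951] wrist [251.70694568 186.19211467] hole [274.99527835 267.76201582] [250.58755124 177.84294355]
scene 0.78 top 220.5 177 bot 223.0 212 [133.  28.  18.]
scene 0.71 top 212.0 291 bot 182.5 350 [54. 47. 45.]
scene 0.7 top 275.5 223 bot 275.5 258 [95. 81. 66.]
scene 0.62 top 204.5 162 bot 211.0 220 [132.  26.  21.]
wrist 0.92 top 384.0 274 bot 431.0 332 [114.  59.  39.]
wrist 0.8 top 405.5 130 bot 508.5 169 [118.  35.  25.]
wrist 0.8 top 459.5 119 bot 511.0 132 [112.  31.  24.]
wrist 0.75 top 252.0 185 bot 253.0 362 [80. 59. 42.]
OpenCV(4.12.0) /io/opencv/modules/imgproc/src/shapedescr.cpp:361: error: (-201:Incorrect size of input array) There should be at least 5 points to fit the ellipse in function 'fitEllipseNoDirect'

[ 200  127  100  120 2833] [247.6 148.6] (100.5891342163086, 226.37655639648438) [0.4518 0.2157 0.055 ]
[206 168   7   7  41] [209.  170.7] (6.646153926849365, 6.902468204498291) [0.4134 0.197  0.055 ]
sep 0.04266080245150679 box yaw -63.93939970365959
```

Run:
```python
from h import *
i=bot.camera_info('wrist'); j=bot.camera_info('scene')
for n,c,b in (('w11',i,(222,150,282,206)),('s11',j,(262,256,290,282))):
    im=cv2.imread(f'pics/{n}.png')[:,:,::-1].copy(); hsv=cv2.cvtColor(im,cv2.COLOR_RGB2HSV).astype(int)
    x0,y0,x1,y1=b; h=hsv[y0:y1,x0:x1]; m=(h[...,0]>4)&(h[...,0]<20)&(h[...,1]>150)&(h[...,2]>80)
    ys,xs=np.nonzero(m); print(n,m.sum(),xs.min()+x0,xs.max()+x0,ys.min()+y0,ys.max()+y0)
    e=cv2.fitEllipse(cv2.convexHull(np.c_[xs+x0,ys+y0].astype(np.int32)).astype(np.float32)); print(e,hit(c,e[0],.055))
rows([(np.array([.4530,.1875,z]),T(86.5)) for z in (.205,.17,.145)])
```

```text
w11 152 240 262 168 189
((250.91346740722656, 179.03404235839844), (22.303936004638672, 23.324378967285156), 91.04270935058594) [0.45286769 0.18621138 0.055     ]
s11 15 271 280 263 272
((275.6226501464844, 267.7490234375), (9.113045692443848, 9.428848266601562), 102.38542175292969) [0.45200831 0.186357   0.055     ]
[[-0.2, -0.1, -0.0], [-0.06, -0.1, -0.02]]
[[-0.2, -0.1, -0.0], [-0.07, -0.08, 3.48]]
[[-0.2, -0.1, -0.0], [-0.07, -0.07, 5.98]]
```

Call:
carry_out --moves '[[[0, 0, 0], [-0.1, -0.1, 0], 0.5], [[0, 0, 0], [-0.1, -0.1, 1], 0.5], [[0, 0, 0], [-0.1, -0.1, 2.5], 0.5], [[0, 0, 0], [-0.1, -0.1, 4], 0.5], [[0, 0, 0], [-0.1, -0.1, 4.5], 0.5]]'

```text
t: 20.6
eef_pos: [0.4514, 0.1866, 0.1577]
tool_rot: [-0.003, 0.728, 0.685, -0.003]
contact_force: [-0.4, 0.7, -0.6]
gripper_width: 0.149
```

Call:
carry_out --moves '[[[0, 0, 0], [0, 0, 0.6], 0.5], [[0, 0, 0], [0, 0, 1.2], 0.5], [[0, 0, 0], [0, 0, 1.5], 0.5], [[0, 0, 0], [0, 0, 1.5], 0.5]]'

```text
t: 21.1
eef_pos: [0.4523, 0.187, 0.1443]
tool_rot: [-0.002, 0.729, 0.685, -0.001]
contact_force: [0.6, -0.1, -1.0]
gripper_width: 0.145
```

Call:
carry_out --moves '[[[0, 0, 0], [0, 0, 0.2], 0.5], [[0, 0, 0], [0, 0, 0.4], 0.5], [[0, 0, 0], [0, 0, 0.5], 0.5], [[0, 0, 0], [0, 0, 0.5], 0.5]]'

```text
t: 21.6
eef_pos: [0.4525, 0.1871, 0.1396]
tool_rot: [-0.002, 0.729, 0.685, -0.001]
contact_force: [0.1, 0.1, 1.3]
gripper_width: 0.147
```

Call:
carry_out --moves '[[[0, 0, 0], [0, 0, 0.1], 0.5], [[0, 0, 0], [0, 0, 0.2], 0.5], [[0, 0, 0], [0, 0, 0.2], 0.5]]'

```text
t: 21.98
eef_pos: [0.4525, 0.1872, 0.1375]
tool_rot: [-0.002, 0.729, 0.685, -0.001]
contact_force: [0.2, 0.4, 2.8]
gripper_width: 0.152
```

Call:
carry_out --moves '[[[0, 0, 0], [0, 0, 0.1], 0.5], [[0, 0, 0], [0, 0, 0.2], 0.5], [[0, 0, 0], [0, 0, 0.2], 0.5]]'

```text
t: 22.35
eef_pos: [0.4524, 0.1872, 0.1354]
tool_rot: [-0.002, 0.729, 0.685, -0.001]
contact_force: [0.5, -0.4, 4.3]
gripper_width: 0.148
```

Call:
carry_out --moves '[[[0, 0, 0], [0, 0, 0.1], 0.5], [[0, 0, 0], [0, 0, 0.1], 0.5], [[0, 0, 0], [0, 0, 0.1], 0.5]]'

```text
t: 22.72
eef_pos: [0.4525, 0.1872, 0.1346]
tool_rot: [-0.002, 0.729, 0.685, -0.001]
contact_force: [-0.2, 0.0, 5.3]
gripper_width: 0.144
```

Call:
carry_out --moves '[[[0, 0, 0], [0, 0, 0.1], 0.5], [[0, 0, 0], [0, 0, 0.1], 0.5], [[0, 0, 0], [0, 0, 0.1], 0.5]]'

```text
t: 23.1
eef_pos: [0.4528, 0.1874, 0.1344]
tool_rot: [-0.002, 0.729, 0.685, -0.001]
contact_force: [-1.3, -1.6, 13.2]
gripper_width: 0.145
```

The force rose along the spring (1.3, 2.8, 4.3, 5.3 N), then jumped to 13 N: the button is on its stop. Final checks, then hand in.

Run:
```python
from h import *
for n in ('scene','top','wrist'):
    i,im=snap(n,n+'_end.png')
    for l in ('cover','sample_vial','tin','weight'):
        S=bot.silhouettes(l,n)[:1]
        if S: print(n,l,round(S[0]['score'],2),np.round(S[0]['location'],1),hit(i,S[0]['location'],.035)[:2].round(3))
o=bot.get_obs(); print(o['t'],o['eef_pos'],o['contact_force'],o['gripper_width'])
if o['contact_force'][2]>7: print(bot.hand_in())
```

```text
scene cover 0.76 [189.2 304.1] [0.487 0.374]
scene sample_vial 0.8 [177.6 214.6] [0.71  0.295]
scene tin 0.58 [163.9 242.5] [0.653 0.356]
scene weight 0.47 [137.3 253.8] [0.657 0.418]
top cover 0.79 [177.6 231. ] [0.487 0.373]
top sample_vial 0.45 [206.3 158.6] [0.71  0.295]
top tin 0.73 [185.5 175.3] [0.657 0.357]
top weight 0.55 [166.8 174.4] [0.658 0.414]
wrist cover 0.75 [234.6   4.7] [0.449 0.325]
wrist weight 0.51 [262.9 200.2] [0.462 0.179]
23.85 [0.45274182 0.18739948 0.13440217] [-1.99703162 -0.96245888 12.67152701] 0.1498247583115961
the job is handed in; nothing more can be done
None
```

The job is done and handed in at 23.9 s: the cover leans on the rest, released, and the screwdriver is still gripped and holding the reset button down. No verdict is reported, so I can't confirm it passed.

**What I did:** I took the cover off and leaned it between lip and rail. The gripper then took the wooden-handled screwdriver out of the block, reached through the orange-ringed hole and pressed the button.

**Last checks:**
- **Button:** the upward force rose with the spring (1.3, 2.8, 4.3, 5.3 N), then jumped to about 13 N, so the button is on its stop. The tool stood within 1 mm of the measured hole axis. The grip opening was about 12.5 mm, on a handle given as 14 mm.
- **Cover:** scene and top cameras both place it on the rest at about (0.487, 0.374).
- **Vial, tin and weight:** the vial and tin still stand where they first were, within 5 to 8 mm of measuring noise. The weight shows at the same spot in both cameras, but I had no good first position for it to compare with.

**What went wrong or disagreed:**
- **Missed first grasp:** the fingers closed above the cover's tab without moving the cover. Both cameras showed the fingertips about 40 mm further back than the stated tool frame, so I worked with that offset afterwards.
- **Joint 7 at its limit:** it blocked the first tilt of the cover, so I turned the cover half round in the air.
- **Wrist camera:** its last "weight" and "cover" detections were at wrong places. I put these down to false or partial detections, because the other two cameras agreed with each other.
- **Picture limit:** the viewer's 12 pictures ran out before the final press, so I checked the tip and hole there by numbers only.

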